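# Clamp a round slug and hold the spring handle at its mark

## Task

Take the round steel slug out of the pocket tray, stand it upright on the seat of the little spring clamp, in the mouth of its V block, and let go of it while the clamp is still open. Then push the clamp's upright black handle towards the V block, so that the pad presses the slug into the V, until the pointer on the slide stands between the two raised ribs (about 25 mm of travel), and finish while still holding the handle there. Leave the square and the hexagonal slug in their pockets.

Things in the scene. Friction and masses are not known exactly. Their poses are not given: they have to be found in the camera images.
- round_slug_center (a point): plain round steel bar, 16 mm in diameter, 34 mm tall, about 50 g, standing upright in a pocket of the tray (three of the four pockets are filled, which holds which varies); this point is at its centre, 17 mm above its foot, z along its length
- square_slug_center (a point): square steel bar, 13.5 mm wide, 34 mm tall, about 50 g, standing upright in a pocket of the tray; not to be moved; this point is at its centre, 17 mm above its foot, z along its length
- hex_slug_center (a point): hexagonal steel bar, 15.5 mm across flats, 34 mm tall, about 50 g, standing upright in a pocket of the tray; not to be moved; this point is at its centre, 17 mm above its foot, z along its length
- round_slug: the round slug itself, origin at the centre of its foot
- tray: grey plastic pocket tray, 104 x 104 mm, 14 mm high, fixed; origin at the centre of its underside; four round pockets 21 mm wide and 10 mm deep at x, y = +-25 mm, so that the slugs stand 24 mm out of its top
- clamp: grey spring clamp, fixed to the worktop. Origin on its underside, below the axis of a slug seated in the V; its +x points the way the handle is pushed, from the handle to the V. Base plate from x = -130 to +40 mm, 64 mm wide, its top 12 mm above the worktop. With the handle home, the pad's face is at x = -26 mm
- seat (a point): top of the clamp's base plate, where the middle of the foot of a slug seated in the V comes; axes as the clamp's. The dark V block (11 mm higher than the plate, x = 0 to 32 mm, 40 mm wide) opens towards the handle with a right angle; at x = 0 its mouth is 23 mm wide, open above. A slug stood down 3 to 8 mm short of the seat (x = -3 to -8 mm) is pushed home by the pad
- rib_gap (a point): point on the base plate midway between the two steel ribs (thin upright tongues across the clamp's x, 10 mm clear between them, 10 mm high), on the right of the slide (25 mm ahead of where the pointer is at home)
- pointer (a point): the pointer: a thin flat dark tongue, 2 mm along the clamp's x, sticking out from the right of the slide, 24.5 mm above the worktop; it passes over the ribs
- clamp_slide (a joint): travel of the slide with handle and pointer, m: 0 = home, 0.018 = pad meets a seated slug, 0.021 to 0.029 = pointer between the ribs, 0.036 = end stop. A spring drives it home (3 N at the start, 160 N/m); the pad behind the slug adds 1 N and 500 N/m once it touches, about 12 N in all at 0.025
- handle_center (a point): centre of the upright black handle on the slide, a plate 12 mm thick along the clamp's x, 44 mm wide along its y, from 26 to 82 mm above the worktop. This point is 54 mm above the worktop and on the clamp's centre line (at x = -80 mm with the handle home); the face that is pushed lies 6 mm behind it (clamp -x)
- pad: sprung rubber pad on a rod at the front of the slide, 20 mm wide, 14 to 24 mm above the worktop; origin at the lower edge of its face; it gives by up to 16 mm
There are look-alikes about, which are no part of the job. What is shaped like the round_slug but brown or turquoise is not meant.

How it is judged:
On the way:
1. the round slug stands upright in the mouth of the V, let go, with the clamp still open (horizontal distance between round_slug_center and seat below 0.013 m and angle between round_slug_center's own z axis and vertical below 0.12 rad and z of round_slug_center in the frame of seat between 0.014 and 0.02 m and contact force between the fingers and round_slug below 0.3 N and value of joint clamp_slide below 0.008 m), for 0.2 s.
At the end, for the whole second after the job is handed in: For the last second the gripper pushes the handle (over 2 N) and holds the slide at 20.5 to 29.5 mm of travel, pointer between the ribs; the round slug stands upright (within 0.12 rad) on the plate, within 3 mm of its seat in the V, pressed by the pad with over 1 N and not touched by the fingers (value of joint clamp_slide between 0.0205 and 0.0295 m and horizontal distance between round_slug_center and seat below 0.003 m and angle between round_slug_center's own z axis and vertical below 0.12 rad and z of round_slug_center in the frame of seat between 0.014 and 0.02 m and contact force between the fingers and round_slug below 0.3 N and contact force between pad and round_slug above 1 N and contact force between any of the fingers, the arm and clamp above 2 N); the arm keeps its last pose, push and grip.
It fails at once if the square or the hexagonal slug is moved out of its pocket (over 15 mm) (distance of any of square_slug_center, hex_slug_center from where it was at the start of the episode above 0.015 m).
It also fails if it takes over 48 s, if anything falls off the work surface, if the arm or the gripper's body presses on something with over 40 N, if the wrist force passes 120 N, or if a joint passes its speed limit or range.

## Robot

A 7-joint arm with a two-finger parallel gripper is mounted at the origin on a cart in front of the work surface, level with it; the furniture and walls round the work are solid. World frame = base frame: x ahead of the robot, y to its left, z up, the work surface at z = 0. Lengths are in m, angles in rad, forces in N, time in s.
With the tool pointing down it reaches from about 0.4 to 0.9 m from the base axis. Payload 5.6 kg.
Tool frame: the origin (TCP) lies midway between the tips of the shut fingers; the grasp point (between the pads) lies 19 mm behind it; z points along the fingers, y is the line along which they close (so a half turn about z gives the same grasp; the last joint's range is limited). The gripper opens to 92 mm and grips with 3 to 60 N. Pads are 20 mm wide; open, the fingers measure 128 mm over their backs; the gripper's body (75 mm by 189 mm) begins 69 mm behind the grasp point.
Start: joints at [1.261, 0.468, -0.012, 1.603, 0.006, 1.071, -0.056], TCP at [0.171, -0.627, 0.215] pointing down, gripper open.
Joint ranges: [-2.53, 2.53], [-0.31, 2.02], [-1.57, 1.55], [0.28, 2.44], [-1.29, 4.43], [0.15, 1.84], [-2.92, 2.92]. Speed limits (rad/s): [2.57, 2.57, 3.14, 3.14, 3.14, 3.14, 3.14].

## Interface

Orientations are given as a 3x3 rotation matrix whose columns are the frame's x, y, z axes.
In Python, from station import env, effector, solver, viewer, workorder, search_frame, tip_of gives the robot as it stands. Calls block until the motion is done:
- env.reach(position, orientation): joint-space move of the TCP to a pose.
- env.movel(position, frame=None, rate=0.15): straight line of the TCP; frame=None keeps the orientation; rate is the mean speed in m/s.
- env.goto_joints(angles): joint-space move.
- effector.release() and effector.grasp(squeeze=None): open the fingers fully, or close them until they stop; squeeze is the grip in N (None keeps the last).
- env.pause(seconds).
- solver.inverse_kinematics(position, orientation): joint angles nearest the present ones, or None.
- env.sense(): the state.
- viewer.read_camera(name): name is "side" or "top"; returns (picture, depth): 420x560x3 uint8, red, green, blue; 420x560 float32, m along the optical axis (not along the pixel's ray), 0 where there is no reading.
- viewer.camera_info(name): a dict with "intrinsics" (3x3 intrinsics, pixels), "eye" and "rotation" of the camera in the world. Camera axes: x right, y up, looking along -z (the intrinsics and any distortion apply to the point x, -y, -z); pixel columns grow to the right and rows downward; lengths in m; the calibration is good to about 2 mm. A picture is of the moment at which its call begins. camera_info takes no time and is no camera call.
A pose or a line that the arm cannot do raises env.PlanningError and nothing moves.
- workorder.finish_job(): hands the job in; it is judged then, once.
Trained networks look in the newest picture that a camera, given by its name, has taken for a name from the list of things; names that differ only in an ending like _2 or _b are one class to them, and where a whole thing is asked for, a point or a joint stands for the part that bears it (a point fixed in the world has none). Each returns a list of dicts, best first, with "score" (0 to 1); they miss things now and then, are a little off and sometimes report something else, mostly with a low value. They report only what shows in the picture. A call takes as long as a camera call. They do not tell look-alikes from the thing itself.
- search_frame(camera, name): "at" ([x, y, z] in m, in world coordinates, good to about 4 mm: the middle of the surface that is visible of it).
- tip_of(camera, name): "at" ([x, y, z] in m, in world coordinates, good to about 4 mm: a listed point, or the origin of a listed thing).
The state is a dict: "t": time; "joint_positions": joint angles; "joint_velocities": joint speeds; "tau": joint torques, N m; "ee_pos": TCP position; "tcp_rot": TCP orientation; "wrist_force": force on the tool from outside, world axes, zero at the start; "moment": the same for the moment, N m; "gripper_width": finger opening in m; "grasp_force": force on a finger pad.
Only numpy, scipy, OpenCV 4.12 (cv2) and the standard library are available. Lean on these libraries where they do the work, as an engineer would, in place of code of your own. Each camera call takes 0.05 s, during which the arm holds its last target. There are 200 camera calls.

## Working session

There is one attempt and no reset: what is moved stays moved. The work goes in short steps, each a Python script; the robot and the scene stay as the last script left them, time stands still between calls to the robot, and variables do not carry over. Pictures are saved under pics/ and viewed, at most 10 in all, crops included, and the job is handed in when it is done.

```bash
mkdir -p pics; ls
python3 - <<'E'
from station import *
import cv2,numpy as np
ims=[]
for c in ("top","side"):
    p,d=viewer.read_camera(c); i=viewer.camera_info(c); print(c,i["eye"].round(3) if hasattr(i["eye"],"round") else i["eye"],i)
    cv2.imwrite(f"pics/{c}0.png",p[:,:,::-1])
    for n in ("round_slug_center","square_slug_center","hex_slug_center","tray","clamp","seat","rib_gap","pointer","handle_center","pad"):
        print(n,[(np.round(r["at"],4).tolist(),round(r["score"],2)) for r in tip_of(c,n)][:5])
s=env.sense(); print(s["t"],s["ee_pos"],s["tcp_rot"],s["gripper_width"])
E
```

```text
pics
top [ 0.408 -0.293  0.887] {'intrinsics': array([[500.56418917,   0.        , 276.21541655],
       [  0.        , 500.56418917, 216.43556095],
       [  0.        ,   0.        ,   1.        ]]), 'eye': array([ 0.40837024, -0.29346392,  0.88656977]), 'rotation': array([[ 3.88244893e-03,  9.91116674e-01, -1.32938573e-01],
       [-9.99992391e-01,  3.79752796e-03, -8.92337691e-04],
       [-3.79572816e-04,  1.32941026e-01,  9.91123877e-01]])}
round_slug_center [([0.4189, -0.3689, 0.0139], 0.6), ([0.538, -0.3389, 0.0233], 0.45), ([0.6128, -0.3381, 0.0167], 0.44)]
square_slug_center [([0.4912, -0.392, 0.0233], 0.59)]
hex_slug_center [([0.5436, -0.3908, 0.022], 0.44)]
tray [([0.5188, -0.3667, 0.0013], 0.73)]
clamp []
seat [([0.6037, -0.197, 0.0091], 0.59)]
rib_gap [([0.5533, -0.2339, 0.012], 0.86)]
pointer [([0.5328, -0.2338, 0.024], 0.8), ([0.6034, -0.1992, 0.0095], 0.24)]
handle_center [([0.5323, -0.2068, 0.0486], 0.59), ([0.5447, -0.3916, 0.0221], 0.33)]
pad [([0.5768, -0.2022, 0.0148], 0.41)]
side [ 0.215 -0.971  0.478] {'intrinsics': array([[521.45395628,   0.        , 274.9446
[... 407 characters left out ...]
58), ([0.4238, -0.3683, 0.0147], 0.52)]
square_slug_center [([0.4924, -0.3943, 0.0265], 0.54)]
hex_slug_center [([0.5417, -0.3909, 0.0226], 0.45)]
tray [([0.5205, -0.3672, -0.0006], 0.62)]
clamp [([0.6017, -0.1942, -0.0006], 0.83)]
seat [([0.6033, -0.1945, 0.0106], 0.65)]
rib_gap [([0.5556, -0.2331, 0.009], 0.75)]
pointer [([0.5287, -0.2291, 0.0229], 0.76)]
handle_center [([0.5298, -0.2067, 0.0532], 0.63), ([0.5445, -0.3389, 0.0017], 0.36)]
pad [([0.5841, -0.1976, 0.0161], 0.53)]
1.1 [ 0.17130873 -0.62703969  0.21458843] [[ 9.64641761e-01  2.63564544e-01 -5.82004122e-05]
 [ 2.63564541e-01 -9.64641762e-01 -6.08409589e-05]
 [-7.21780678e-05  4.33501649e-05 -9.99999996e-01]] 0.09188235527988176
```

View pics/top0.png

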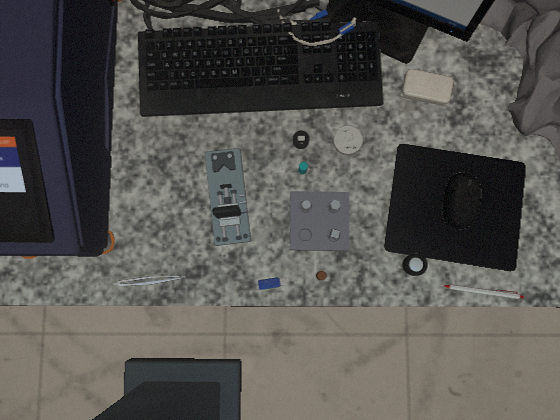

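View pics/side0.png

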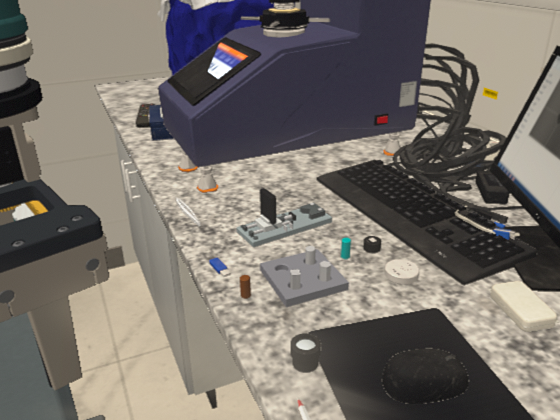

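Top picture: the tray is at about (320,220), with standing slugs at (306,205), (335,205) and (335,234). The pocket at (306,234) is empty. The clamp is at (228,197) with its V at the top, (223,160). Round candidates are (306,205) in the tray in grey steel, turquoise at (303,168) and brown at (320,275). The steel one at (306,205) fits; an enlarged crop will confirm it.

```bash
cat > h.py <<'E'
from station import *
import cv2,numpy as np
def cloud(c):
    p,d=viewer.read_camera(c); i=viewer.camera_info(c); K=i["intrinsics"]
    v,u=np.indices(d.shape); 
    P=np.stack([(u-K[0,2])/K[0,0]*d,-(v-K[1,2])/K[1,1]*d,-d],-1)@i["rotation"].T+i["eye"]
    P[d==0]=np.nan; return p,P
def R(yaw):  # tool down, closing axis (y) at angle yaw
    y=np.array([np.cos(yaw),np.sin(yaw),0]); z=np.array([0,0,-1.]); return np.stack([np.cross(y,z),y,z],1)
E
python3 - <<'E'
from h import *
p,P=cloud("top")
a=cv2.resize(p[140:260,195:360],None,fx=4.8,fy=4.8,interpolation=cv2.INTER_CUBIC); cv2.imwrite("pics/crop1.png",a[:,:,::-1])
x,y,z=P[...,0],P[...,1],P[...,2]
# clamp plate & tray outlines
for n,b in (("clamp",(.42,.68,-.27,-.14,.007,.03)),("tray",(.44,.6,-.45,-.285,.009,.019))):
    m=(x>b[0])&(x<b[1])&(y>b[2])&(y<b[3])&(z>b[4])&(z<b[5]); q=P[m]
    print(n,len(q),np.median(q[:,2]),cv2.minAreaRect((q[:,:2]*1000).astype(np.float32)))
m=(x>.44)&(x<.65)&(y>-.45)&(y<-.285)&(z>.03)&(z<.05)
k,l,s,c=cv2.connectedComponentsWithStats(m.astype(np.uint8))
for j in range(1,k):
    if s[j,4]>15: print(c[j],s[j,4],P[l==j].mean(0).round(4))
m=(x>.5)&(x<.58)&(y>-.25)&(y<-.15)&(z>.075)&(z<.09); q=P[m]; print("handle top",len(q),q.mean(0),cv2.minAreaRect((q[:,:2]*1000).astype(np.float32)))
E
```

```text
clamp 3029 0.011463841541318076 ((563.0148315429688, -205.26531982421875), (170.310791015625, 64.12693786621094), 7.195213317871094)
tray 3003 0.012499666985894442 ((519.3023071289062, -368.8953857421875), (104.69158935546875, 104.03245544433594), 89.0645751953125)
[303.27868852 165.83606557] 61 [ 0.6121 -0.3396  0.0329]
[306.05882353 204.01470588] 68 [ 0.5441 -0.3439  0.0365]
[334.97260274 204.56164384] 73 [ 0.5434 -0.3936  0.0363]
[335.04477612 233.44776119] 67 [ 0.4935 -0.3932  0.0364]
handle top 190 [ 0.52768947 -0.2098712   0.07946841] ((528.0985107421875, -209.87008666992188), (12.226715087890625, 41.678855895996094), 6.959682941436768)
```

View pics/crop1.png

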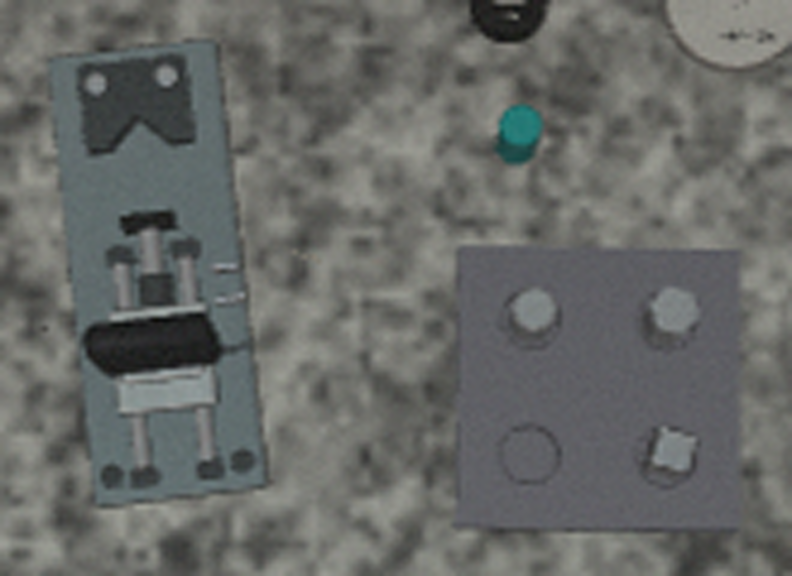

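Crop: the slug with the round top is at (533,310), hex at (675,310) and square at (675,450). The round steel slug in the tray is the target, since turquoise (520,130) is excluded by colour. I grip along −45° to stay clear of the hex and turquoise slugs.

Run:
```python
from h import *
p,P=cloud("side"); x,y,z=P[...,0],P[...,1],P[...,2]
for n,b in (("clamp",(.42,.68,-.27,-.14,.007,.03)),("tray",(.44,.6,-.45,-.285,.009,.019)),("handle",(.5,.58,-.25,-.15,.06,.09))):
    m=(x>b[0])&(x<b[1])&(y>b[2])&(y<b[3])&(z>b[4])&(z<b[5]); q=P[m]
    print(n,len(q),np.median(q[:,2]),cv2.minAreaRect((q[:,:2]*1000).astype(np.float32)))
m=(x>.44)&(x<.65)&(y>-.45)&(y<-.285)&(z>.035)&(z<.05)
k,l,s,c=cv2.connectedComponentsWithStats(m.astype(np.uint8))
for j in range(1,k):
    if s[j,4]>15: print(c[j],s[j,4],P[l==j].mean(0).round(4))
g=np.array([.543,-.342]); r=R(np.radians(-45))
env.reach([*g,.14],r)
s=env.sense(); print(s["t"],s["ee_pos"],s["joint_positions"])
p,P=cloud("side"); cv2.imwrite("pics/hover.png",cv2.resize(p[120:330,180:420],None,fx=2.8,fy=2.8)[:,:,::-1])
```

```text
clamp 1711 0.01258148504965445 ((560.6444702148438, -206.61712646484375), (170.78366088867188, 68.20085906982422), 6.261735916137695)
tray 2290 0.013321781820926915 ((517.8086547851562, -368.8382568359375), (108.24154663085938, 107.10828399658203), 88.99456024169922)
handle 232 0.07380894970245463 ((525.596435546875, -211.0930633544922), (13.066372871398926, 47.069114685058594), 7.397821426391602)
[309.73469388 248.65306122] 49 [ 0.5417 -0.3452  0.0371]
[324.28125 264.40625] 64 [ 0.5411 -0.3945  0.0371]
[294.51666667 272.46666667] 60 [ 0.4911 -0.3949  0.0372]
2.9333 [ 0.54194154 -0.34406251  0.14018203] [ 0.68416668  0.5487849  -0.23528521  1.67311297  0.1528808   0.93738485
 -0.39694154]
```

View pics/hover.png

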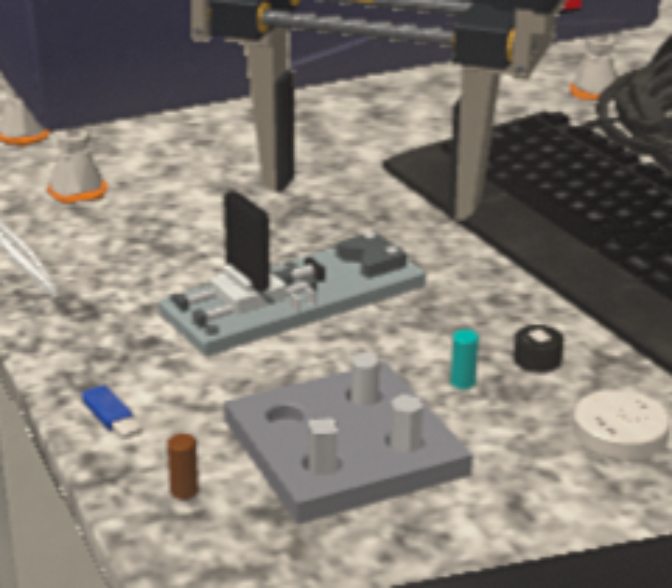

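The view from the hover pose shows the fingers open above the tray, the round slug at (365,378), and hex (405,422) and square (322,446) clear of the diagonal. Next I descend and grasp.

Run:
```python
from h import *
def st(n):
    s=env.sense(); print(n,round(s["t"],2),np.round(s["ee_pos"],4),np.round(s["wrist_force"],2),round(s["gripper_width"],4),np.round(s["grasp_force"],2)); return s
g=np.array([.543,-.344]); r=R(np.radians(-45))
st("hov"); env.movel([*g,.04],r,rate=.12); st("a"); env.movel([*g,.018],r,rate=.06); st("low")
effector.grasp(25); st("grip")
env.movel([*g,.12],r,rate=.1); st("up")
p,P=cloud("side"); cv2.imwrite("pics/lift.png",cv2.resize(p[120:330,180:420],None,fx=2.8,fy=2.8)[:,:,::-1])
```

```text
hov 2.98 [ 0.542  -0.344   0.1402] [-0.78 -0.8   0.37] 0.0918 0.0
a 3.97 [ 0.5436 -0.3443  0.0408] [-0.46  0.16 -0.36] 0.0917 0.0
low 4.48 [ 0.5428 -0.3439  0.0175] [-1.23  0.5  -0.38] 0.0918 0.0
grip 5.64 [ 0.543  -0.3439  0.018 ] [-0.22  0.25  0.65] 0.0143 24.99
up 6.81 [ 0.5425 -0.3437  0.1191] [ 0.42  0.77 -0.66] 0.0143 24.99
```

View pics/lift.png

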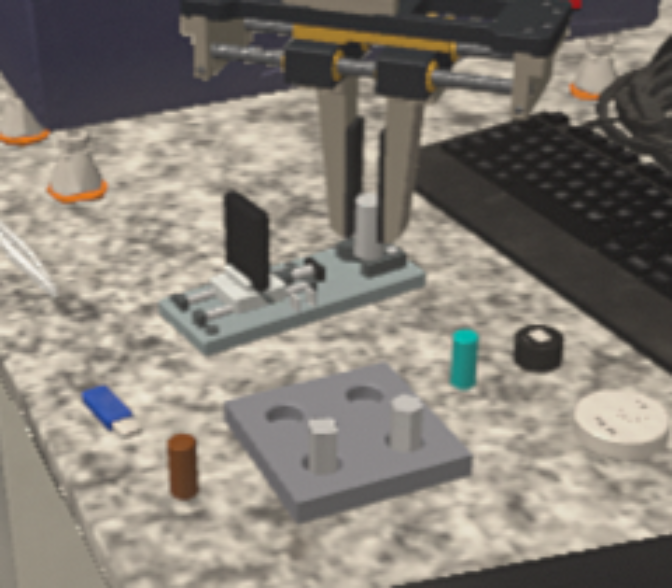

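The slug is held upright at (368,225), its pocket is empty, and the other two are undisturbed. Next I hover over the seat and check.

Run:
```python
from h import *
a=np.radians(7.0); ux=np.array([np.cos(a),np.sin(a)])
g=np.array([.606,-.1995])-.0055*ux; r=R(a-np.pi/2)
env.movel([*g,.11],r,rate=.15); env.movel([*g,.032],r,rate=.1); env.pause(.2)
s=env.sense(); print(s["t"],s["ee_pos"],s["wrist_force"],s["gripper_width"])
for n in ("round_slug","round_slug_center","seat"):
    for c in ("side",):
        p,P=cloud(c); print(c,n,[(np.round(q["at"],4).tolist(),round(q["score"],2)) for q in tip_of(c,n)])
cv2.imwrite("pics/seat.png",cv2.resize(p[170:250,225:345],None,fx=6,fy=6,interpolation=cv2.INTER_CUBIC)[:,:,::-1])
```

```text
9.175 [ 0.60109664 -0.20030342  0.03282951] [-0.38542927  0.37080966 -0.43023806] 0.014131805686645241
side round_slug [([0.4275, -0.3661, -0.0023], 0.54), ([0.6029, -0.1967, 0.0196], 0.52), ([0.6167, -0.3406, 0.0001], 0.5)]
side round_slug_center [([0.4225, -0.3694, 0.0165], 0.7), ([0.6115, -0.345, 0.0117], 0.61), ([0.6014, -0.198, 0.0352], 0.51)]
side seat [([0.6059, -0.1967, 0.0131], 0.76)]
```

View pics/seat.png

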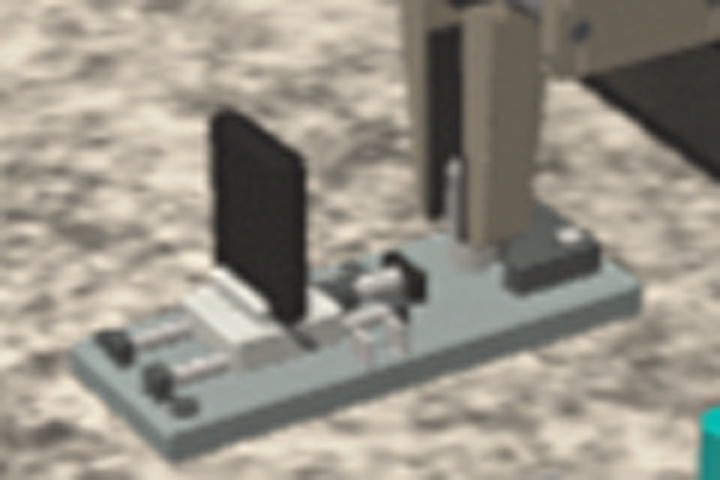

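The slug (470,250) hangs a few mm short of the V at (540,250), on the clamp's centre line. Now I lower and release.

Run:
```python
from h import *
a=np.radians(7.0); ux=np.array([np.cos(a),np.sin(a)])
g=np.array([.606,-.1995])-.0055*ux; r=R(a-np.pi/2)
for z in (.0275,.0265,.0258,.0252):
    env.movel([*g,z],r,rate=.03); env.pause(.1); f=np.mean([env.sense()["wrist_force"][2]]); s=env.sense()
    print(z,s["ee_pos"].round(4),np.round(s["wrist_force"],2))
    if f>2.5: break
effector.release(); env.pause(.3); s=env.sense(); print(s["t"],s["gripper_width"])
env.movel([*g,.15],r,rate=.12)
for c in ("side","top"):
    p,P=cloud(c); 
    for n in ("round_slug_center","seat"): print(c,n,[(np.round(q["at"],4).tolist(),round(q["score"],2)) for q in tip_of(c,n)])
    if c=="side": cv2.imwrite("pics/placed.png",cv2.resize(p[170:250,225:345],None,fx=6,fy=6,interpolation=cv2.INTER_CUBIC)[:,:,::-1])
print(env.sense()["t"])
```

```text
0.0275 [ 0.6005 -0.2001  0.0274] [ 0.42 -0.39 -0.86]
0.0265 [ 0.6005 -0.2002  0.0265] [ 0.95 -0.04 -0.73]
0.0258 [ 0.6007 -0.2002  0.026 ] [-0.25  0.41  1.22]
0.0252 [ 0.6008 -0.2002  0.0259] [-1.86  0.42  5.53]
12.425 0.09192939464554906
side round_slug_center [([0.4268, -0.3675, 0.0166], 0.64), ([0.6129, -0.3443, 0.0123], 0.51), ([0.6006, -0.1946, 0.0288], 0.45)]
side seat [([0.604, -0.1963, 0.0096], 0.88)]
top round_slug_center [([0.4192, -0.3678, 0.0129], 0.6), ([0.5999, -0.198, 0.029], 0.42)]
top seat [([0.6054, -0.1997, 0.0111], 0.66)]
13.9167
```

View pics/placed.png

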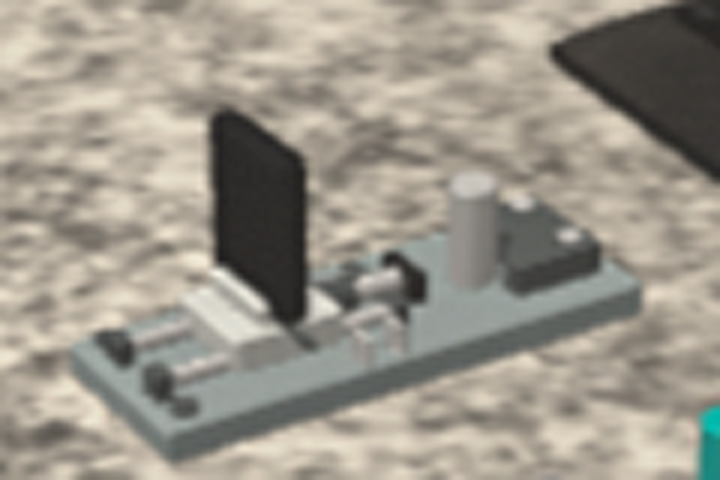

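The slug stands upright at (472,230) in the V mouth with the clamp open. Now I shut the gripper, go behind the handle and push.

```bash
cat >> h.py <<'E'
a=np.radians(7.0); ux=np.array([np.cos(a),np.sin(a)]); O=np.array([.606,-.1995]); r=R(a-np.pi/2)
def at(cx,z,rate=.1): env.movel([*(O+cx*ux),z],r,rate=rate)
def meas(n=5):
    q=[]
    for _ in range(n): env.pause(.04); s=env.sense(); q.append([(s["ee_pos"][:2]-O)@ux, s["wrist_force"][:2]@ux, s["t"]])
    return np.mean(q,0)
E
python3 - <<'E'
from h import *
effector.grasp(20); at(-.125,.15,.18); at(-.125,.048,.12)
print(meas()); c=-.112; at(c,.048,.05); f0=meas()
print(f0)
while c<-.085:
    c+=.002; at(c,.048,.03); m=meas(3); print(round(c,3),m.round(4))
    if m[1]-f0[1]<-2.2: break
E
```

```text
[-1.24414200e-01 -2.44957645e-03  1.72083400e+01]
[-1.12163312e-01 -4.89293109e-03  1.78250000e+01]
-0.11 [-0.11   -0.0637 18.2417]
-0.108 [-0.108  -0.3109 18.6167]
-0.106 [-0.106  -0.2616 18.9917]
-0.104 [-0.104  -0.3329 19.3667]
-0.102 [-0.102   0.1315 19.7417]
-0.1 [-0.1    -0.322  20.1167]
-0.098 [-0.098  -0.2062 20.4917]
-0.096 [-0.0962 -0.882  20.8667]
-0.094 [-0.0946 -3.4072 21.2417]
```

Run:
```python
from h import *
for c in (-.086,-.08,-.077,-.074,-.072,-.070):
    at(c,.048,.04); print(c,meas().round(4))
p,P=cloud("side"); cv2.imwrite("pics/push.png",cv2.resize(p[170:250,225:345],None,fx=6,fy=6,interpolation=cv2.INTER_CUBIC)[:,:,::-1])
for c in ("side","top"):
    if c=="top": viewer.read_camera(c)
    for n in ("pointer","rib_gap","round_slug_center","seat"): print(c,n,[(np.round(q["at"],4).tolist(),round(q["score"],2)) for q in tip_of(c,n)])
```

```text
-0.086 [-0.0865 -4.7173 21.7583]
-0.08 [-0.0807 -5.587  22.2667]
-0.077 [-0.0781 -6.6434 22.725 ]
-0.074 [-0.0759 -8.6105 23.1833]
-0.072 [-0.0742 -9.3415 23.6417]
-0.07 [ -0.0727 -10.8105  24.1   ]
side pointer [([0.5523, -0.2289, 0.0253], 0.61)]
side rib_gap [([0.5543, -0.2297, 0.0126], 0.84)]
side round_slug_center [([0.6119, -0.3451, 0.0147], 0.59), ([0.4234, -0.3659, 0.0172], 0.54), ([0.6012, -0.195, -0.0002], 0.32)]
side seat []
top pointer []
top rib_gap [([0.5536, -0.2315, 0.0134], 0.79), ([0.5425, -0.3899, 0.0214], 0.72)]
top round_slug_center [([0.4205, -0.3695, 0.0149], 0.42), ([0.6114, -0.3389, 0.0182], 0.4)]
top seat []
```

View pics/push.png

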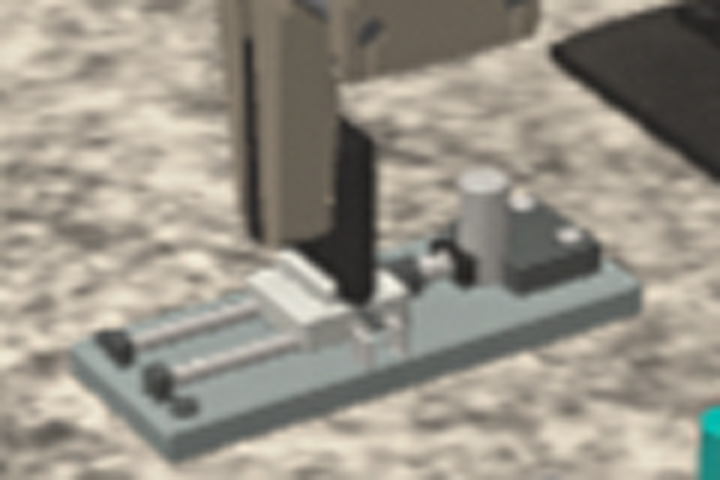

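The pointer stands between the ribs at about (380,330), the pad touches the slug (485,230), and the slug is in the V. Geometry gives about 23 mm of travel and the force about 24 mm. I push slightly further and check the slug's position from depth.

Run:
```python
from h import *
at(-.0685,.048,.03); print(meas(8).round(4))
p,P=cloud("side"); x,y,z=P[...,0],P[...,1],P[...,2]
m=(x>.585)&(x<.63)&(y>-.22)&(y<-.18)&(z>.032)&(z<.055)
q=P[m]; o=np.array([.5606,-.2066])+.045*ux; d=q[:,:2]-o
t=z[m]>.0425
print(len(q),q[:,2].max(),"top centre clamp xy",(d[t]@ux).mean(),(d[t]@np.array([-ux[1],ux[0]])).mean(),t.sum())
cv2.imwrite("pics/push2.png",cv2.resize(p[170:250,225:345],None,fx=6,fy=6,interpolation=cv2.INTER_CUBIC)[:,:,::-1])
```

```text
[ -0.0715 -11.1292  25.1208]
80 0.04696155577784922 top centre clamp xy -0.0010155568752656828 -0.0018589758685168389 34
```

View pics/push2.png

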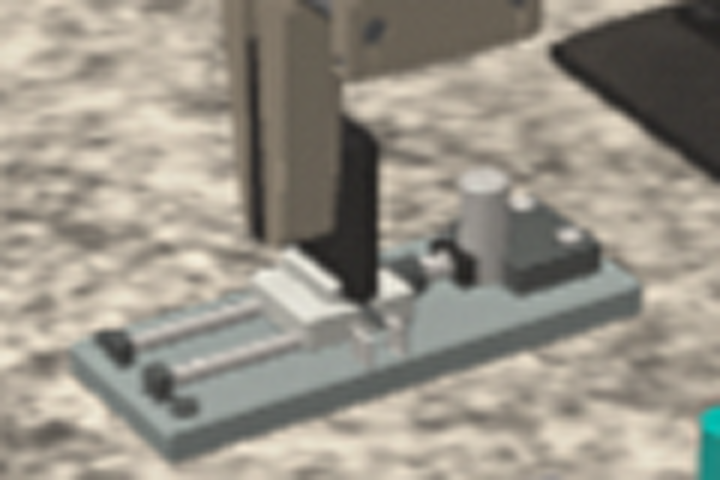

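The slug (485,230) is upright and within measuring error of its seat. The pad presses it and the pointer is between the ribs at about (383,330). Travel is about 24.3 mm and the push about 11 N, so I hand in.

```bash
python3 -c "
from station import *
print(workorder.finish_job())"
```

```text
the job is handed in; nothing more can be done
None
```

I handed the job in with the round slug standing upright in the V (about 2 mm from its seat by the depth image), the handle held at about 24 mm of travel with the pointer between the ribs, and the square and hexagonal slugs left in their pockets; no verdict was returned.

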